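Open the bench hood's sash onto its catch and slide the tray in

ROBOT

A 6-joint arm with a two-finger parallel gripper is mounted at the origin on a cart in front of the work surface, level with it; the furniture and walls round the work are solid. World frame = base frame: x ahead of the robot, y to its left, z up, the work surface at z = 0. Lengths are in m, angles in rad, forces in N, time in s.
With the tool pointing down it reaches from about 0.3 to 0.875 m from the base axis. Payload 6.4 kg.
Tool frame: the origin (TCP) lies on the centre line of the jaws, within the pads' length; the fingertips stand 17 mm ahead of it and the grasp point (between the pads) lies 2 mm behind it; z points along the fingers, y is the direction in which the jaws open and shut (so a half turn about z gives the same grasp; the last joint's range is limited). The gripper opens to 85 mm and grips with 20 to 120 N. Pads are 22 mm wide; open, the fingers measure 114 mm over their backs; the gripper's body (76 mm by 85 mm) begins 54 mm behind the grasp point. The pads swing forward as they close: fully open they stand 13 mm farther back than shut.
Start: joints at [-1.415, 0.181, 1.607, -0, 1.354, -0.206], TCP at [0.204, -0.538, 0.248] pointing down, gripper open.
Joint ranges: [-2.99, 2.99], [-0.89, 2.07], [0.3, 2.58], [-1.14, 4.28], [0, 2.63], [-3.12, 3.12]. Speed limits (rad/s): [2.57, 2.57, 3.01, 3.14, 3.14, 3.14].

INTERFACE

Orientations are given as a unit quaternion [x, y, z, w].
In Python, from rig import r gives the robot as it stands. The module is installed in compiled form; this text tells all that it offers.
- The arm moves only by the tool jog_arm, never from a script. Its argument "steps" is a list of rows, each an object of numbers: "x", "y", "z": the shift along the tool's x, y, z in m; "yaw": the turn about the tool's z in degrees. In form: [{"x": .., "y": .., "z": .., "yaw": ..}, ...]. A call has 1 to 20 rows; each row is the pose to reach, as a shift and turn from the pose measured when the call began, along the tool's axes at that moment; what a row does not reach only later rows make up. A row lasts 1/8 s, in which the tool goes at most 62.5 mm and 10.7 degrees, less where a joint would pass 70% of its speed; a pose out of reach is approached as far as the arm can. A call with a gripper value outside its range is refused whole. "hand" is the finger opening in m, from 0 to 0.0854, set as the call begins (left out, the last holds). The fingers move at their own pace and stop on an object; "force" is the grip in N (left out, the last holds). Time passes only in rows, so rows that repeat a pose let the fingers close. It gives the time, the measured TCP pose, the force and the opening at its end, in the units of the state.
- r.get_state(): the state, without advancing time (a new reading comes with each control period).
- r.grab_frame(name): name is "side" or "top"; returns a dict with "color" (480x640x3 uint8, red, green, blue), "K" (3x3 intrinsics, pixels), "k1" (the pictures are not rectified: a ray, as slopes to the right and down, at radius r is drawn at 1 + k1 r^2 times it, then the intrinsics apply), "extrinsics" (4x4, takes a point from world to camera coordinates). Camera axes: x right, y down, z forward; pixel columns grow to the right and rows downward; lengths in m; the calibration is good to about 2 mm. A picture is of the moment at which its call begins. There is no depth.
- r.job_done(): hands the job in, once; it reports no verdict.
The state is a dict: "clock": time; "q": joint angles; "qvel": joint speeds; "joint_efforts": joint torques, N m; "tcp_pos": TCP position; "orientation": TCP orientation; "ft_force": force on the tool from outside, world axes, zero at the start; "wrist_torque": the same for the moment, N m; "grip_width": finger opening in m.
Only numpy, scipy, OpenCV 4.12 (cv2) and the standard library are available. Lean on these libraries where they do the work, as an engineer would, in place of code of your own. Each camera call takes 0.05 s, during which the arm holds its last target. There are 200 camera calls.

TASK

Open the small bench hood: lift its sash by pushing up under its lower lip, past the height mark, until the catch holds it, without forcing it against the stop just above, and let go so that it rests on the catch. Then slide the tray with the dropper bottle fully home into the hood, keeping the bottle standing on it. Leave the other glassware alone.

Things in the scene. Friction and masses are not known exactly. Their poses are not given: they have to be found in the camera images.
- hood: White bench hood, fixed, 210 deep x 300 wide x 344 high. Origin on the worktop under the middle of its front opening; x into the hood, y left, z up. Guide posts at y = -140 and +140, front faces at x = -8. A catch (spring pawl, rubber stop pad above it) is clamped on the right post, at a height that is set by hand and differs every time; it reaches to x = -30 and stays above z = 220.
- sash (a joint): Height of the clear sash (m): 0 = down, lower edge 75 above the worktop. Half balanced by a spring: needs 2 to 8 N to rise, sinks by itself if let go. The catch takes it somewhere from 0.080 to 0.110 (hidden: feel for it); 3 mm higher the rubber stop yields 1 mm per 2.5 N. Touch the stop, then lower: the sash settles on the catch. More than 25 N on the sash harms it.
- sash_edge (a point): Middle of the front lower edge of the sash's lip, at hood x = -28, y = 0. The lip is an aluminium bar 256 long (hood y), 10 high, flat below, reaching from hood x = -28 back to the sash. No other handle: push up under it with closed fingers, tilted in under it, on its left half (hood y +40 to +110), clear of the tray.
- mark (a point): Height mark, a short black line with a small diamond on the front of the left guide post, 150 above the worktop. The sash's lower edge passes it at joint value 0.075.
- tray (a joint): Position of the steel tray in m: 0 = pulled out (as it starts), 0.10 = fully home at its end stop; slides along the hood's x on runners, friction about 1.5 N, stays where it is left.
- tray_spot (a point): Middle of the tray's upper surface where the bottle stands, 20 above the worktop; moves with the tray, 105 behind its front plate. The tray is 92 wide with 10 high rims, its middle at hood y = -55.
- bottle: Amber dropper bottle with black teat, 33 diameter x 106 high, 70 g, loose on the tray. Origin at the centre of its underside, z up. It passes under the sash only when that is up.
- beaker: Small glass beaker, 46 x 51 x 58, loose on the worktop left of the hood; bystander. Origin at the centre of its underside.
- weigh_bottle: Glass weighing bottle with lid, 38 diameter x 53 high, loose, left of the hood; bystander. Origin at the centre of its underside.
- vial: Glass vial with white cap, 25 diameter x 50 high, loose, right of the hood; bystander. Origin at the centre of its underside.
- tray_front (a point): Middle of the top edge of the front face of the tray's upright front plate (100 wide, 6 thick, from 16 to 56 above the worktop); at hood x = -170, y = -55 with the tray out, x = -70 with it home. Push on this face along the hood's x.

How it is judged:
On the way, in this order (a step that is already met when the one before it is completed fails the run):
1. the sash, untouched, rests on its catch above the height mark, the tray still out (z of sash_edge in the frame of mark above 0.002 m and contact force between each of the arm, the fingers and sash below 0.2 N and velocity of joint sash between -0.01 and 0.01 m/s and value of joint tray below 0.03 m), for 0.3 s.
2. the tray is fully home (value of joint tray above 0.096 m), for 0.2 s.
At the end, for the whole second after the job is handed in: The sash is held by its catch, at rest, its lower edge above the height mark by 2 mm or more; the tray is within 4 mm of fully home; the bottle stands upright (within 0.1 rad) and still on the tray, within 40 mm of the tray's spot (z of sash_edge in the frame of mark above 0.002 m and contact force between each of the arm, the fingers and sash below 0.2 N and velocity of joint sash between -0.01 and 0.01 m/s and value of joint tray above 0.096 m and angle between bottle's own z axis and vertical below 0.1 rad and distance between bottle and tray_spot below 0.04 m and linear speed of bottle below 0.02 m/s); the robot touches nothing.
It fails at once if the sash is pressed with more than 25 N (contact force between any of the fingers, the arm and sash above 25 N).
It fails at once if the bottle is tipped by more than 0.35 rad (angle between bottle's own z axis and vertical above 0.35 rad).
It fails at once if a bystander is moved by more than 30 mm (distance of any of beaker, weigh_bottle, vial from where it was at the start of the episode above 0.03 m).
It also fails if it takes over 58 s, if anything falls off the work surface, if the arm or the gripper's body presses on something with over 40 N, if the wrist force passes 120 N, or if a joint passes its speed limit or range.

## Working session

There is one attempt and no reset: what is moved stays moved. The work goes in short steps, Python scripts to look and compute and a tool call to move; the robot and the scene stay as the last step left them, time stands still between calls to the robot, and variables do not carry over. Pictures are saved under pics/ and viewed, about 8 in all and at most 12, crops included, and the job is handed in when it is done.

Besides the shell and the picture viewer there is one more tool, called after "Request:" as name(argument=value, ...) on one line, values as JSON. jog_arm: Moves the arm, as the interface text tells. Its arguments: {"type":"object","properties":{"steps":{"type":"array","items":{"type":"object","properties":{"x":{"type":"number"},"y":{"type":"number"},"z":{"type":"number"},"yaw":{"type":"number"}}}},"hand":{"type":"number"},"force":{"type":"number"}},"required":["steps"]}

```bash
mkdir -p pics
cat > h.py <<'E'
import numpy as np, cv2
from rig import r
def cam(n):
    f=r.grab_frame(n); return f
def ray(f,u,v):
    K=np.array(f["K"]);k1=f["k1"];d=np.array([k1,0,0,0,0.])
    p=cv2.undistortPoints(np.array([[[u,v]]],float),K,d,None,None)[0,0]
    E=np.array(f["extrinsics"]);R=E[:3,:3];t=E[:3,3]
    return -R.T@t, R.T@np.array([p[0],p[1],1.])
def onz(f,u,v,z):
    o,d=ray(f,u,v); return o+d*(z-o[2])/d[2]
def proj(f,P):
    E=np.array(f["extrinsics"]);d=np.array([f["k1"],0,0,0,0.])
    return cv2.projectPoints(np.array(P,float).reshape(-1,1,3),cv2.Rodrigues(E[:3,:3])[0],E[:3,3],np.array(f["K"]),d)[0][:,0]
def save(f,n): cv2.imwrite("pics/"+n,f["color"][...,::-1])
E
python3 - <<'E'
from h import *
for n in("side","top"):
    f=cam(n);save(f,n+"0.png");E=np.array(f["extrinsics"]);print(n,-E[:3,:3].T@E[:3,3],E[:3,:3].round(3).tolist(),np.array(f["K"]).tolist(),f["k1"])
s=r.get_state();print(s)
E
```

```text
side [-0.77695669  0.42400521  0.75915702] [[-0.469, -0.883, -0.004], [-0.343, 0.186, -0.921], [0.814, -0.43, -0.39]] [[622.4190494333791, 0.0, 318.6919752642914], [0.0, 622.4190494333791, 236.07415636053224], [0.0, 0.0, 1.0]] 0.012644852199731002
top [ 0.41770939 -0.28122888  1.23835775] [[0.014, -1.0, -0.011], [-0.99, -0.012, -0.143], [0.143, 0.013, -0.99]] [[524.9242155507069, 0.0, 322.3551881982973], [0.0, 524.9242155507069, 238.28646980808125], [0.0, 0.0, 1.0]] 0.025552129147324763
{'clock': 0.1, 'q': array([-1.41530752e+00,  1.81492710e-01,  1.60791872e+00, -3.73524363e-05,
        1.35384069e+00, -2.06325568e-01]), 'qvel': array([ 0.00232394, -0.00114973, -0.00145843, -0.00034821, -0.0004745 ,
        0.00014618]), 'joint_efforts': array([ 1.87502096e-04, -4.45881736e+01, -3.52235448e+01, -3.98145121e-04,
        4.14764727e-03,  7.84291725e-07]), 'tcp_pos': array([ 0.20344814, -0.53727958,  0.24745447]), 'orientation': array([ 9.83679810e-01,  1.79925937e-01,  2.85903392e-06, -8.29928432e-04]), 'ft_force': array([-0.12561722, -0.35576291,  0.02669464]), 'wrist_torque': array([ 0.00042071, -0.04061332,  0.02159262]), 'grip_width': 0.08568700836530332}
```

View pics/side0.png

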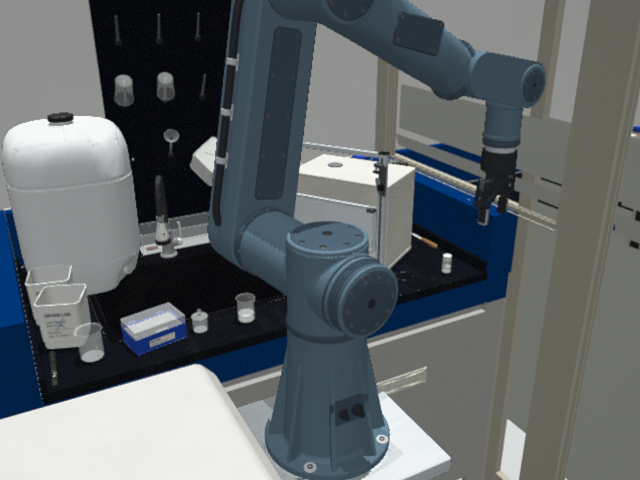

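View pics/top0.png

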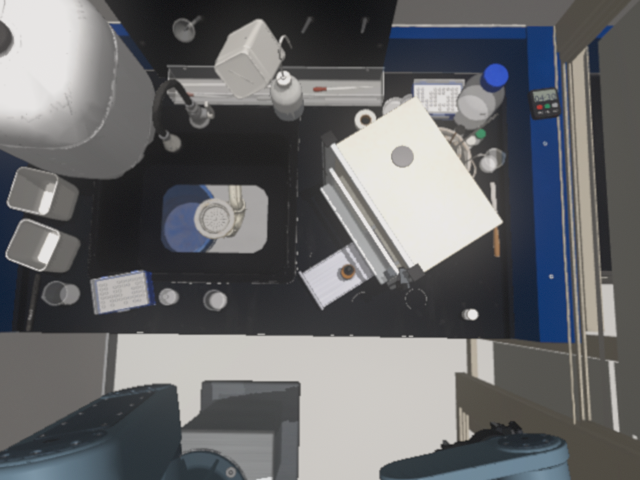

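The top view shows the hood turned about 33° with its front toward the lower left. The tray is at about (335,275), the bottle at (347,271) and the catch at (405,275). In the side view the robot hides the hood front, so I'll zoom in on the top view.

Run:
```python
import cv2
a=cv2.imread('pics/top0.png')[90:320,290:520]
cv2.imwrite('pics/c1.png',cv2.resize(a,(598,598),interpolation=cv2.INTER_CUBIC))
```

```text
(no output)
```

View pics/c1.png

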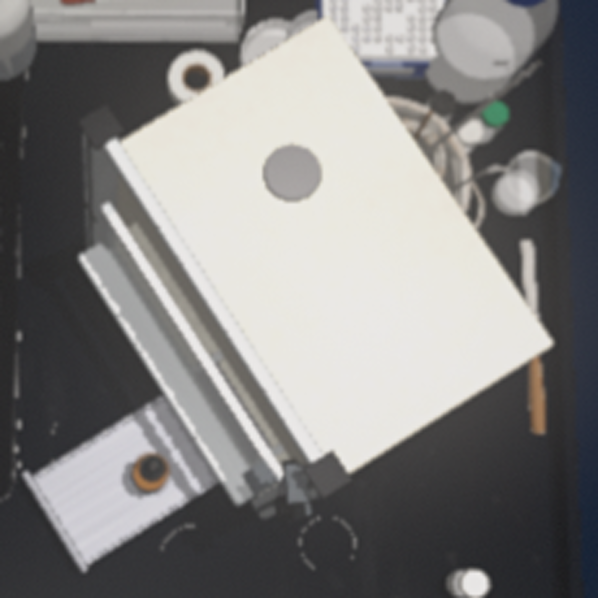

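The crop shows the tray plate's top edge running from crop (24,476) to (84,571). The lip's front edge runs from (80,258) to (240,502).

```bash
cat > m.py <<'E'
from h import *
f=cam("top")
c=lambda u,v:(290+u/2.6-.3,90+v/2.6-.3)
a=onz(f,*c(24,476),.056);b=onz(f,*c(84,571),.056)
l=onz(f,*c(80,258),.085);m=onz(f,*c(240,502),.085)
print('plate',a,b,np.linalg.norm(a-b));print('lip',l,m,np.linalg.norm(l-m))
for p,q in((a,b),(l,m)):
    d=p-q;print('yaw',np.degrees(np.arctan2(-d[0],d[1])))
d=(l-m);y=d/np.linalg.norm(d);x=np.array([y[1],-y[0],0])
o1=(l+m)/2+.028*x; o1[2]=0
d=(a-b);y2=d/np.linalg.norm(d);x2=np.array([y2[1],-y2[0],0])
o2=(a+b)/2+.170*x2+.055*y2
print(x,y,o1,x2,o2)
# roof corners at .344
for u,v in((112,140),(328,18),(553,343),(335,480)):
    p=onz(f,*c(u,v),.344)-o1;print('roof',p@x,p@y)
for n,u,v,z in(('bottle',151,467,.106),('vial',475,583,.05)):
    p=onz(f,*c(u,v),z);q=p-o1;print(n,p,q@x,q@y)
for n,u,v,z in(('beaker',215,300,.03),('wb',169,297,.03)):
    p=onz(f,u,v,z);q=p-o1;print(n,p,q@x,q@y)
E
python3 m.py
```

```text
plate [ 0.50912063 -0.21439691  0.056     ] [ 0.42824603 -0.26760478  0.056     ] 0.09680795168566621
lip [ 0.69634046 -0.26064667  0.085     ] [ 0.4874222  -0.39848263  0.085     ] 0.2502910142180551
yaw -56.658851317755015
yaw -56.58475735337433
[ 0.55070282 -0.83470139  0.        ] [0.83470139 0.55070282 0.        ] [ 0.60730101 -0.35293629  0.        ] [ 0.54962294 -0.83541285  0.        ] [ 0.60806693 -0.35279176  0.056     ]
roof 0.003845831500257883 0.12774108479000015
roof 0.17508998113835847 0.12022994035352472
roof 0.17317217610784527 -0.14740636370091095
roof 0.0015474148284741784 -0.145146822144513
bottle [ 0.51414328 -0.3226144   0.106     ] -0.07661194474959675 -0.061060532988802554
vial [ 0.4231608  -0.60278239  0.05      ] 0.10714035251547223 -0.291293035926132
beaker [ 0.44631147 -0.02207461  0.03      ] -0.36482809860797016 0.04782826902362387
wb [0.45182227 0.08355646 0.03      ] -0.44996368363089184 0.11059946487376697
```

The tray plate and the lip agree on the hood pose: origin about (0.6077, -0.353), x axis at -56.6°. The jog has no tilt axis, so I'll go above the hood with closed fingers and reach past the limit outward, to see whether that tilts the tool.

Request:
jog_arm(steps=[{"z": -0.06}, {"z": -0.12}, {"z": -0.18, "yaw": 10}, {"x": 0.05, "z": -0.24, "yaw": 20}, {"x": 0.11, "z": -0.25, "yaw": 30}, {"x": 0.17, "z": -0.25, "yaw": 40}, {"x": 0.23, "z": -0.25, "yaw": 50}, {"x": 0.29, "z": -0.25, "yaw": 60}, {"x": 0.35, "z": -0.25, "yaw": 70}, {"x": 0.41, "z": -0.25, "yaw": 77}, {"x": 0.43, "z": -0.25, "yaw": 77}], hand=0)

```text
$.steps[0]: bad value
```

Request:
jog_arm(steps=[{"x": 0, "y": 0, "z": -0.06, "yaw": 0}, {"x": 0, "y": 0, "z": -0.12, "yaw": 0}, {"x": 0, "y": 0, "z": -0.18, "yaw": 10}, {"x": 0.05, "y": 0, "z": -0.24, "yaw": 20}, {"x": 0.11, "y": 0, "z": -0.25, "yaw": 30}, {"x": 0.17, "y": 0, "z": -0.25, "yaw": 40}, {"x": 0.23, "y": 0, "z": -0.25, "yaw": 50}, {"x": 0.29, "y": 0, "z": -0.25, "yaw": 60}, {"x": 0.35, "y": 0, "z": -0.25, "yaw": 70}, {"x": 0.41, "y": 0, "z": -0.25, "yaw": 77}, {"x": 0.43, "y": 0, "z": -0.25, "yaw": 77}], hand=0)

```text
clock: 1.52
tcp_pos: [0.6087, -0.3831, 0.496]
orientation: [0.882, -0.471, -0.001, -0.001]
ft_force: [0.5, -1.2, -1.1]
grip_width: 0.0
```

Request:
jog_arm(steps=[{"x": 0.057, "y": -0.024, "z": 0, "yaw": 0}, {"x": 0.115, "y": -0.047, "z": 0, "yaw": 0}, {"x": 0.172, "y": -0.071, "z": 0, "yaw": 0}, {"x": 0.23, "y": -0.094, "z": 0, "yaw": 0}, {"x": 0.28, "y": -0.12, "z": 0, "yaw": 0}, {"x": 0.32, "y": -0.14, "z": 0, "yaw": 0}])

```text
clock: 2.28
tcp_pos: [0.7243, -0.46, 0.4298]
orientation: [0.882, -0.47, 0.023, 0.001]
ft_force: [-0.6, -0.8, 0.2]
grip_width: 0.0003
```

```bash
python3 -c "
from rig import r
s=r.get_state();print(s['q'].round(3),s['tcp_pos'],s['orientation'].round(3))"
```

```text
[-0.706  0.855  0.298  0.009  1.943  1.848] [ 0.72425572 -0.46001753  0.42977207] [ 0.882 -0.47   0.023  0.001]
```

The outward push did tilt the tool, about 2.6° outward, and a new call starts from that pose. So the tilt can be ratcheted up. I'll test which direction gains most.

Request:
jog_arm(steps=[{"x": 0.6, "y": -0.25, "z": -0.6, "yaw": 0}, {"x": 0.6, "y": -0.25, "z": -0.6, "yaw": 0}])

```text
clock: 2.52
tcp_pos: [0.7184, -0.4583, 0.47]
orientation: [0.881, -0.47, 0.047, 0.003]
ft_force: [-0.2, 0.8, 0.7]
grip_width: 0.0003
```

```bash
cat > st.py <<'E'
from rig import r
import numpy as np
from scipy.spatial.transform import Rotation as R
s=r.get_state();M=R.from_quat(s['orientation']).as_matrix();z=M[:,2]
O=np.array([.6077,-.3529,0]);x=np.array([.5505,-.8348,0]);y=np.array([.8348,.5505,0]);H=np.array([x,y,[0,0,1]])
print(round(s['clock'],2),'q',s['q'].round(3),'tcp',s['tcp_pos'].round(4),'tilt',np.degrees(np.arccos(-z[2])).round(2),'az',np.degrees(np.arctan2(z[1],z[0])).round(1))
print('hood tcp',(H@(s['tcp_pos']-O)).round(4),'tip',(H@(s['tcp_pos']+.017*z-O)).round(4),'F_hood',(H@s['ft_force']).round(2))
T=M.T@H.T
print('tool comps of hood x,y,z:\n',T.T.round(3))
E
python3 st.py
```

```text
2.52 q [-0.712  0.808  0.298  0.016  1.942  1.845] tcp [ 0.7184 -0.4583  0.47  ] tilt 5.45 az -31.8
hood tcp [0.1489 0.0344 0.47  ] tip [0.1503 0.0351 0.4531] F_hood [-0.77  0.28  0.66]
tool comps of hood x,y,z:
 [[ 0.996  0.01   0.086]
 [ 0.006 -0.999  0.04 ]
 [ 0.086 -0.039 -0.995]]
```

Request:
jog_arm(steps=[{"x": 0.9, "y": -0.4, "z": -0.9, "yaw": 0}, {"x": 0.9, "y": -0.4, "z": -0.9, "yaw": 0}, {"x": 0.9, "y": -0.4, "z": -0.9, "yaw": 0}, {"x": 0.9, "y": -0.4, "z": -0.9, "yaw": 0}])

```text
clock: 3.02
tcp_pos: [0.7005, -0.4459, 0.5309]
orientation: [0.88, -0.469, 0.071, 0.005]
ft_force: [0.1, 0.1, 0.1]
grip_width: 0.0
```

```bash
python3 st.py
```

```text
3.02 q [-0.717  0.734  0.298  0.024  1.97   1.844] tcp [ 0.7005 -0.4459  0.5309] tilt 8.14 az -32.1
hood tcp [0.1287 0.0263 0.5309] tip [0.1309 0.0272 0.5141] F_hood [0.03 0.15 0.12]
tool comps of hood x,y,z:
 [[ 0.992  0.012  0.129]
 [ 0.004 -0.998  0.059]
 [ 0.129 -0.058 -0.99 ]]
```

Request:
jog_arm(steps=[{"x": 0.9, "y": -0.4, "z": -0.6, "yaw": 0}, {"x": 0.9, "y": -0.4, "z": -0.6, "yaw": 0}])

```text
clock: 3.28
tcp_pos: [0.705, -0.4482, 0.5472]
orientation: [0.878, -0.468, 0.095, 0.007]
ft_force: [-0.0, -0.5, 0.4]
grip_width: -0.0
```

Request:
jog_arm(steps=[{"x": 0.9, "y": -0.4, "z": -0.5, "yaw": 0}, {"x": 0.9, "y": -0.4, "z": -0.5, "yaw": 0}])

```text
clock: 3.52
tcp_pos: [0.7117, -0.4519, 0.5598]
orientation: [0.876, -0.467, 0.119, 0.009]
ft_force: [-0.2, -0.2, -1.2]
grip_width: 0.0
```

Request:
jog_arm(steps=[{"x": 0.9, "y": -0.4, "z": -0.4, "yaw": 0}, {"x": 0.9, "y": -0.4, "z": -0.4, "yaw": 0}])

```text
clock: 3.78
tcp_pos: [0.7211, -0.4574, 0.5687]
orientation: [0.873, -0.466, 0.143, 0.011]
ft_force: [-0.1, 1.3, -0.2]
grip_width: -0.0001
```

Request:
jog_arm(steps=[{"x": 0.9, "y": -0.4, "z": -0.3, "yaw": 0}, {"x": 0.9, "y": -0.4, "z": -0.3, "yaw": 0}])

```text
clock: 4.03
tcp_pos: [0.733, -0.4645, 0.5733]
orientation: [0.87, -0.464, 0.167, 0.012]
ft_force: [-0.7, -0.4, -0.8]
grip_width: 0.0002
```

```bash
python3 st.py
```

```text
4.03 q [-0.719  0.696  0.299  0.053  1.814  1.853] tcp [ 0.733  -0.4645  0.5733] tilt 19.29 az -32.3
hood tcp [0.1621 0.0432 0.5733] tip [0.1673 0.0455 0.5573] F_hood [-0.05 -0.81 -0.85]
tool comps of hood x,y,z:
 [[ 0.953  0.029  0.301]
 [-0.013 -0.991  0.136]
 [ 0.302 -0.133 -0.944]]
```

Request:
jog_arm(steps=[{"x": 0.9, "y": -0.4, "z": -0.2, "yaw": 0}, {"x": 0.9, "y": -0.4, "z": -0.2, "yaw": 0}])

```text
clock: 4.28
tcp_pos: [0.7476, -0.4733, 0.5737]
orientation: [0.866, -0.462, 0.191, 0.014]
ft_force: [0.1, 0.6, -0.3]
grip_width: 0.0003
```

Request:
jog_arm(steps=[{"x": 0.9, "y": -0.4, "z": -0.2, "yaw": 0}, {"x": 0.9, "y": -0.4, "z": -0.2, "yaw": 0}])

```text
clock: 4.53
tcp_pos: [0.7593, -0.4804, 0.5792]
orientation: [0.862, -0.46, 0.215, 0.016]
ft_force: [-0.3, -0.2, 0.8]
grip_width: 0.0
```

Request:
jog_arm(steps=[{"x": 0.9, "y": -0.4, "z": -0.1, "yaw": 0}, {"x": 0.9, "y": -0.4, "z": -0.1, "yaw": 0}])

```text
clock: 4.78
tcp_pos: [0.7737, -0.4892, 0.5807]
orientation: [0.857, -0.457, 0.238, 0.018]
ft_force: [-0.0, -0.2, 0.6]
grip_width: 0.0001
```

Request:
jog_arm(steps=[{"x": 0.9, "y": -0.4, "z": 0, "yaw": 0}, {"x": 0.9, "y": -0.4, "z": 0, "yaw": 0}])

```text
clock: 5.03
tcp_pos: [0.7907, -0.4996, 0.5773]
orientation: [0.851, -0.454, 0.262, 0.019]
ft_force: [-0.6, 1.0, -0.3]
grip_width: 0.0001
```

Request:
jog_arm(steps=[{"x": 0.9, "y": -0.4, "z": 0, "yaw": 0}, {"x": 0.9, "y": -0.4, "z": 0, "yaw": 0}])

```text
clock: 5.28
tcp_pos: [0.8044, -0.5079, 0.5798]
orientation: [0.846, -0.451, 0.285, 0.021]
ft_force: [-0.3, 0.2, 0.5]
grip_width: -0.0001
```

Request:
jog_arm(steps=[{"x": 0.9, "y": -0.4, "z": 0.1, "yaw": 0}, {"x": 0.9, "y": -0.4, "z": 0.1, "yaw": 0}])

```text
clock: 5.52
tcp_pos: [0.8202, -0.5177, 0.5783]
orientation: [0.839, -0.447, 0.309, 0.023]
ft_force: [-0.3, 0.4, 0.6]
grip_width: 0.0004
```

```bash
python3 st.py
```

```text
5.53 q [-0.712  0.742  0.299  0.088  1.477  1.858] tcp [ 0.8202 -0.5177  0.5783] tilt 36.04 az -32.3
hood tcp [0.2546 0.0867 0.5783] tip [0.2637 0.0908 0.5645] F_hood [-0.45 -0.02  0.63]
tool comps of hood x,y,z:
 [[ 0.84   0.079  0.536]
 [-0.064 -0.968  0.242]
 [ 0.538 -0.238 -0.809]]
```

Request:
jog_arm(steps=[{"x": 0.9, "y": -0.4, "z": 0.1, "yaw": 0}, {"x": 0.9, "y": -0.4, "z": 0.1, "yaw": 0}])

```text
clock: 5.78
tcp_pos: [0.8329, -0.5255, 0.582]
orientation: [0.832, -0.444, 0.331, 0.024]
ft_force: [0.7, -0.3, 0.6]
grip_width: 0.0001
```

Request:
jog_arm(steps=[{"x": 0.9, "y": -0.4, "z": 0.1, "yaw": 0}, {"x": 0.9, "y": -0.4, "z": 0.1, "yaw": 0}])

```text
clock: 6.02
tcp_pos: [0.8426, -0.5314, 0.5912]
orientation: [0.825, -0.44, 0.354, 0.026]
ft_force: [0.4, 0.0, 0.0]
grip_width: 0.0002
```

Request:
jog_arm(steps=[{"x": 0.9, "y": -0.4, "z": 0.1, "yaw": 0}, {"x": 0.9, "y": -0.4, "z": 0.1, "yaw": 0}])

```text
clock: 6.28
tcp_pos: [0.8495, -0.5357, 0.6051]
orientation: [0.817, -0.436, 0.376, 0.028]
ft_force: [-1.4, -0.3, -1.1]
grip_width: 0.0001
```

```bash
cat >> st.py <<'E'
import sys
def to(*p):  # hood target of the tip -> tool shift
    tip=H@(s['tcp_pos']+.017*z-O); return ((np.array(p)-tip)@T.T).round(4)
for a in sys.argv[1:]: print(a,'shift',to(*eval(a)))
E
python3 st.py "(-.2,.075,.5)" "(-.2,.075,.06)"
```

```text
6.28 q [-0.711  0.744  0.299  0.106  1.331  1.855] tcp [ 0.8495 -0.5357  0.6051] tilt 44.36 az -32.3
hood tcp [0.2857 0.1013 0.6051] tip [0.2965 0.1061 0.5929] F_hood [-0.52 -1.32 -1.11]
tool comps of hood x,y,z:
 [[ 0.762  0.113  0.637]
 [-0.099 -0.952  0.288]
 [ 0.639 -0.283 -0.715]]
(-.2,.075,.5) shift [-4.349e-01 -3.000e-04 -2.589e-01]
(-.2,.075,.06) shift [-0.7162  0.1241  0.0557]
```

Request:
jog_arm(steps=[{"x": -0.048, "y": 0, "z": -0.029, "yaw": -6}, {"x": -0.096, "y": 0, "z": -0.057, "yaw": -6}, {"x": -0.144, "y": 0, "z": -0.086, "yaw": -6}, {"x": -0.192, "y": 0, "z": -0.115, "yaw": -6}, {"x": -0.24, "y": 0, "z": -0.144, "yaw": -6}, {"x": -0.288, "y": 0, "z": -0.172, "yaw": -6}, {"x": -0.336, "y": 0, "z": -0.201, "yaw": -6}, {"x": -0.384, "y": 0, "z": -0.23, "yaw": -6}, {"x": -0.435, "y": 0, "z": -0.259, "yaw": -6}, {"x": -0.475, "y": 0.018, "z": -0.214, "yaw": -6}, {"x": -0.515, "y": 0.035, "z": -0.169, "yaw": -6}, {"x": -0.555, "y": 0.053, "z": -0.124, "yaw": -6}, {"x": -0.595, "y": 0.071, "z": -0.079, "yaw": -6}, {"x": -0.635, "y": 0.089, "z": -0.034, "yaw": -6}, {"x": -0.675, "y": 0.106, "z": 0.01, "yaw": -6}, {"x": -0.675, "y": 0.106, "z": 0.01, "yaw": -6}])

```text
clock: 8.28
tcp_pos: [0.5496, -0.1384, 0.1346]
orientation: [0.839, -0.392, 0.373, 0.048]
ft_force: [1.0, -1.1, 0.8]
grip_width: -0.0001
```

```bash
python3 st.py "(-.13,.09,.045)" "(-.02,.09,.04)" "(-.02,.09,.05)"
python3 - <<'E'
from h import *
f=cam('side');save(f,'side1.png');g=cam('top');save(g,'top1.png')
a=np.hstack([f["color"][:,200:520],g["color"][60:,240:560][:420]]) if 0 else None
A=cv2.resize(f["color"][100:340,220:520],(400,320));B=cv2.resize(g["color"][90:330,230:530],(400,320))
cv2.imwrite('pics/c2.png',np.hstack([A,B])[...,::-1])
E
```

```text
8.28 q [-0.391  0.043  2.238 -0.9    0.154  2.901] tcp [ 0.5496 -0.1384  0.1346] tilt 44.23 az -32.3
hood tcp [-0.211   0.0696  0.1346] tip [-0.2002  0.0744  0.1224] F_hood [1.45 0.24 0.83]
tool comps of hood x,y,z:
 [[ 0.748  0.192  0.636]
 [ 0.002 -0.958  0.287]
 [ 0.664 -0.213 -0.716]]
(-.13,.09,.045) shift [0.0011 0.0151 0.1046]
(-.02,.09,.04) shift [0.08   0.0372 0.1781]
(-.02,.09,.05) shift [0.0866 0.0351 0.171 ]
```

View pics/c2.png

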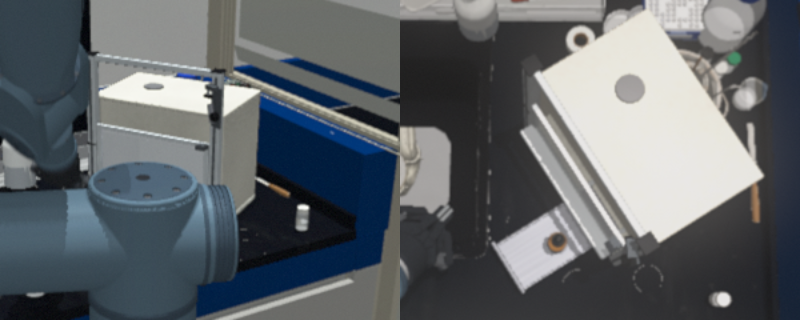

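The close view shows the gripper at right-panel (435,235), with the tip at (455,215), where the model puts it. Next I go in low under the lip.

Request:
jog_arm(steps=[{"x": 0, "y": 0.005, "z": 0.035, "yaw": 0}, {"x": 0, "y": 0.01, "z": 0.07, "yaw": 0}, {"x": 0.001, "y": 0.015, "z": 0.105, "yaw": 0}, {"x": 0.001, "y": 0.015, "z": 0.105, "yaw": 0}, {"x": 0.021, "y": 0.02, "z": 0.123, "yaw": 0}, {"x": 0.041, "y": 0.026, "z": 0.141, "yaw": 0}, {"x": 0.061, "y": 0.032, "z": 0.16, "yaw": 0}, {"x": 0.08, "y": 0.037, "z": 0.178, "yaw": 0}, {"x": 0.08, "y": 0.037, "z": 0.178, "yaw": 0}])

```text
clock: 9.5
tcp_pos: [0.6758, -0.2584, 0.0565]
orientation: [0.829, -0.42, 0.367, 0.047]
ft_force: [0.5, -0.3, 0.1]
grip_width: -0.0001
```

```bash
python3 st.py "(-.02,.09,.04)" "(-.02,.09,.05)"  "(-.02,.09,.06)"
```

```text
9.5 q [-0.502  0.491  1.865 -1.135  0.071  3.115] tcp [ 0.6758 -0.2584  0.0565] tilt 43.43 az -34.1
hood tcp [-0.0414  0.1088  0.0565] tip [-0.0306  0.1133  0.0441] F_hood [0.53 0.23 0.06]
tool comps of hood x,y,z:
 [[ 0.76   0.135  0.635]
 [-0.048 -0.964  0.263]
 [ 0.648 -0.231 -0.726]]
(-.02,.09,.04) shift [0.0065 0.0248 0.0036]
(-.02,.09,.05) shift [ 0.013   0.0225 -0.0037]
(-.02,.09,.06) shift [ 0.0195  0.0202 -0.0109]
```

Near the wrist singularity q4 and q6 are both at their limits. I'll back off and turn the tool half a turn, which gives the same shape and frees q6.

Request:
jog_arm(steps=[{"x": -0.027, "y": -0.004, "z": -0.022, "yaw": 0}, {"x": -0.053, "y": -0.009, "z": -0.044, "yaw": -5}, {"x": -0.056, "y": 0.01, "z": -0.06, "yaw": -15}, {"x": -0.056, "y": 0.01, "z": -0.06, "yaw": -25}, {"x": -0.056, "y": 0.01, "z": -0.06, "yaw": -35}, {"x": -0.056, "y": 0.01, "z": -0.06, "yaw": -45}, {"x": -0.056, "y": 0.01, "z": -0.06, "yaw": -55}, {"x": -0.056, "y": 0.01, "z": -0.06, "yaw": -65}, {"x": -0.056, "y": 0.01, "z": -0.06, "yaw": -75}, {"x": -0.056, "y": 0.01, "z": -0.06, "yaw": -85}, {"x": -0.056, "y": 0.01, "z": -0.06, "yaw": -95}, {"x": -0.056, "y": 0.01, "z": -0.06, "yaw": -105}, {"x": -0.056, "y": 0.01, "z": -0.06, "yaw": -115}, {"x": -0.056, "y": 0.01, "z": -0.06, "yaw": -125}, {"x": -0.056, "y": 0.01, "z": -0.06, "yaw": -135}, {"x": -0.056, "y": 0.01, "z": -0.06, "yaw": -145}, {"x": -0.056, "y": 0.01, "z": -0.06, "yaw": -155}, {"x": -0.056, "y": 0.01, "z": -0.06, "yaw": -165}, {"x": -0.056, "y": 0.01, "z": -0.06, "yaw": -175}, {"x": -0.056, "y": 0.01, "z": -0.06, "yaw": -179}])

```text
clock: 12.0
tcp_pos: [0.6152, -0.2073, 0.0738]
orientation: [0.426, 0.83, -0.04, 0.357]
ft_force: [0.8, -0.7, -0.4]
grip_width: -0.0
```

```bash
python3 st.py "(-.12,.085,.05)" "(-.022,.085,.046)"  "(-.022,.085,.06)"
```

```text
12.0 q [-0.471  0.337  2.036 -1.135  0.085  0.011] tcp [ 0.6152 -0.2073  0.0738] tilt 42.16 az -33.6
hood tcp [-0.1174  0.0864  0.0738] tip [-0.1069  0.0909  0.0612] F_hood [ 1.02  0.28 -0.35]
tool comps of hood x,y,z:
 [[-0.777 -0.124  0.618]
 [ 0.055  0.963  0.263]
 [-0.628  0.238 -0.741]]
(-.12,.085,.05) shift [ 0.0169 -0.0067 -0.0013]
(-.022,.085,.046) shift [-0.0567 -0.0198  0.0622]
(-.022,.085,.06) shift [-0.0655 -0.0165  0.0518]
```

Request:
jog_arm(steps=[{"x": -0.014, "y": -0.005, "z": 0.016, "yaw": 0}, {"x": -0.028, "y": -0.01, "z": 0.031, "yaw": 0}, {"x": -0.043, "y": -0.015, "z": 0.047, "yaw": 0}, {"x": -0.057, "y": -0.02, "z": 0.062, "yaw": 0}, {"x": -0.057, "y": -0.02, "z": 0.062, "yaw": 0}])

```text
clock: 12.62
tcp_pos: [0.6567, -0.2816, 0.0599]
orientation: [0.426, 0.83, -0.04, 0.358]
ft_force: [-0.8, 0.3, -1.0]
grip_width: 0.0
```

```bash
python3 st.py "(-.022,.085,.046)"  "(-.022,.085,.06)" "(-.022,.085,.14)"
```

```text
12.62 q [-0.565  0.463  1.884 -0.241  0.06  -0.952] tcp [ 0.6567 -0.2816  0.0599] tilt 42.17 az -33.6
hood tcp [-0.0326  0.0801  0.0599] tip [-0.0221  0.0846  0.0473] F_hood [-0.67 -0.5  -0.98]
tool comps of hood x,y,z:
 [[-0.776 -0.124  0.618]
 [ 0.056  0.963  0.263]
 [-0.628  0.238 -0.741]]
(-.022,.085,.046) shift [0.0008 0.0001 0.0011]
(-.022,.085,.06) shift [-0.008   0.0034 -0.0093]
(-.022,.085,.14) shift [-0.0582  0.0225 -0.0685]
```

Request:
jog_arm(steps=[{"x": -0.002, "y": 0.001, "z": -0.002, "yaw": 0}, {"x": -0.004, "y": 0.001, "z": -0.004, "yaw": 0}, {"x": -0.006, "y": 0.002, "z": -0.007, "yaw": 0}, {"x": -0.008, "y": 0.003, "z": -0.01, "yaw": 0}, {"x": -0.011, "y": 0.004, "z": -0.013, "yaw": 0}])

```text
clock: 13.25
tcp_pos: [0.6553, -0.2803, 0.076]
orientation: [0.426, 0.831, -0.04, 0.356]
ft_force: [-3.6, 6.2, -6.3]
grip_width: 0.0002
```

```bash
python3 st.py "(-.022,.085,.12)"
```

```text
13.25 q [-0.564  0.427  1.888 -0.15   0.095 -1.043] tcp [ 0.6553 -0.2803  0.076 ] tilt 41.95 az -33.5
hood tcp [-0.0344  0.0797  0.076 ] tip [-0.0239  0.0842  0.0634] F_hood [-7.15  0.46 -6.34]
tool comps of hood x,y,z:
 [[-0.779 -0.123  0.615]
 [ 0.054  0.964  0.262]
 [-0.625  0.237 -0.744]]
(-.022,.085,.12) shift [-0.0368  0.014  -0.0407]
```

Request:
jog_arm(steps=[{"x": -0.005, "y": 0.001, "z": -0.005, "yaw": 0}, {"x": -0.009, "y": 0.003, "z": -0.01, "yaw": 0}, {"x": -0.014, "y": 0.005, "z": -0.016, "yaw": 0}, {"x": -0.019, "y": 0.007, "z": -0.021, "yaw": 0}, {"x": -0.023, "y": 0.008, "z": -0.026, "yaw": 0}, {"x": -0.028, "y": 0.01, "z": -0.032, "yaw": 0}, {"x": -0.033, "y": 0.012, "z": -0.037, "yaw": 0}, {"x": -0.037, "y": 0.013, "z": -0.042, "yaw": 0}])

```text
clock: 14.25
tcp_pos: [0.6549, -0.2804, 0.1328]
orientation: [0.426, 0.831, -0.039, 0.354]
ft_force: [-1.0, 9.3, -6.9]
grip_width: 0.0001
```

```bash
python3 st.py "(-.023,.085,.15)"
python3 - <<'E'
from h import *
f=cam('side');g=cam('top')
A=cv2.resize(f["color"][100:340,220:520],(400,320));B=cv2.resize(g["color"][90:330,260:560],(400,320))
cv2.imwrite('pics/c3.png',np.hstack([A,B])[...,::-1])
E
```

```text
14.25 q [-0.565  0.317  1.883 -0.061  0.213 -1.134] tcp [ 0.6549 -0.2804  0.1328] tilt 41.78 az -33.5
hood tcp [-0.0345  0.0793  0.1328] tip [-0.0241  0.0837  0.1201] F_hood [-8.34  4.32 -6.89]
tool comps of hood x,y,z:
 [[-0.78  -0.123  0.613]
 [ 0.053  0.964  0.261]
 [-0.623  0.237 -0.746]]
(-.023,.085,.15) shift [-0.0194  0.0082 -0.0213]
```

View pics/c3.png

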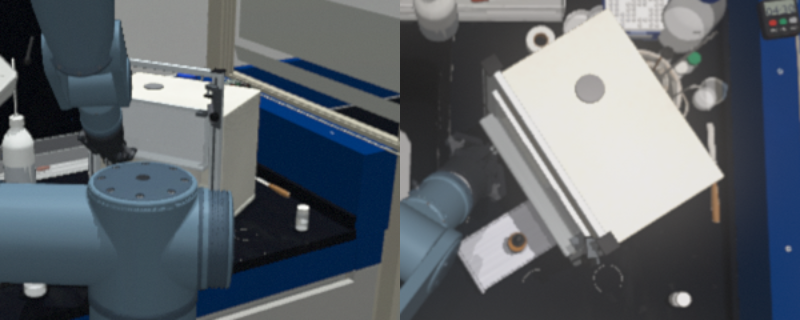

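The sash is rising with the tool at about 11 N. From here I feel my way up in small steps.

Request:
jog_arm(steps=[{"x": -0.002, "y": 0.001, "z": -0.002, "yaw": 0}, {"x": -0.004, "y": 0.001, "z": -0.004, "yaw": 0}, {"x": -0.006, "y": 0.002, "z": -0.007, "yaw": 0}, {"x": -0.007, "y": 0.003, "z": -0.009, "yaw": 0}])

```text
clock: 14.85
tcp_pos: [0.6549, -0.2801, 0.1455]
orientation: [0.426, 0.831, -0.039, 0.355]
ft_force: [-1.4, 2.0, -6.9]
grip_width: 0.0001
```

Request:
jog_arm(steps=[{"x": -0.001, "y": 0.0004, "z": -0.0015, "yaw": 0}, {"x": -0.003, "y": 0.001, "z": -0.003, "yaw": 0}])

```text
clock: 15.1
tcp_pos: [0.6549, -0.2803, 0.1498]
orientation: [0.426, 0.831, -0.039, 0.354]
ft_force: [-1.1, 5.3, -7.4]
grip_width: 0.0001
```

```bash
python3 st.py
```

```text
15.1 q [-0.565  0.286  1.879 -0.054  0.248 -1.141] tcp [ 0.6549 -0.2803  0.1498] tilt 41.79 az -33.5
hood tcp [-0.0346  0.0794  0.1498] tip [-0.0242  0.0839  0.1371] F_hood [-5.02  2.   -7.41]
tool comps of hood x,y,z:
 [[-0.78  -0.123  0.613]
 [ 0.053  0.964  0.262]
 [-0.623  0.237 -0.746]]
```

Request:
jog_arm(steps=[{"x": -0.001, "y": 0.0004, "z": -0.0012, "yaw": 0}, {"x": -0.002, "y": 0.0008, "z": -0.0024, "yaw": 0}, {"x": -0.002, "y": 0.0008, "z": -0.0024, "yaw": 0}])

```text
clock: 15.48
tcp_pos: [0.655, -0.2802, 0.1533]
orientation: [0.426, 0.831, -0.039, 0.355]
ft_force: [-2.0, 4.8, -5.8]
grip_width: -0.0001
```

Request:
jog_arm(steps=[{"x": -0.001, "y": 0.0004, "z": -0.0012, "yaw": 0}, {"x": -0.002, "y": 0.0008, "z": -0.0024, "yaw": 0}, {"x": -0.002, "y": 0.0008, "z": -0.0024, "yaw": 0}])

```text
clock: 15.85
tcp_pos: [0.655, -0.2803, 0.1568]
orientation: [0.426, 0.831, -0.039, 0.355]
ft_force: [-2.6, 5.0, -5.8]
grip_width: -0.0001
```

Request:
jog_arm(steps=[{"x": -0.001, "y": 0.0004, "z": -0.0012, "yaw": 0}, {"x": -0.002, "y": 0.0008, "z": -0.0024, "yaw": 0}, {"x": -0.002, "y": 0.0008, "z": -0.0024, "yaw": 0}])

```text
clock: 16.23
tcp_pos: [0.655, -0.2802, 0.1601]
orientation: [0.426, 0.831, -0.039, 0.355]
ft_force: [-2.3, 4.0, -6.1]
grip_width: 0.0002
```

Request:
jog_arm(steps=[{"x": -0.001, "y": 0.0004, "z": -0.0012, "yaw": 0}, {"x": -0.002, "y": 0.0008, "z": -0.0024, "yaw": 0}, {"x": -0.002, "y": 0.0008, "z": -0.0024, "yaw": 0}])

```text
clock: 16.6
tcp_pos: [0.6544, -0.2799, 0.1623]
orientation: [0.426, 0.832, -0.039, 0.354]
ft_force: [-1.0, 4.3, -11.4]
grip_width: 0.0002
```

Request:
jog_arm(steps=[{"x": -0.001, "y": 0.0004, "z": -0.0012, "yaw": 0}, {"x": -0.001, "y": 0.0004, "z": -0.0012, "yaw": 0}])

```text
clock: 16.85
tcp_pos: [0.6539, -0.2796, 0.1632]
orientation: [0.427, 0.832, -0.039, 0.353]
ft_force: [-1.5, 3.3, -12.1]
grip_width: 0.0001
```

Request:
jog_arm(steps=[{"x": 0.001, "y": 0, "z": 0.001, "yaw": 0}, {"x": 0.002, "y": -0.001, "z": 0.003, "yaw": 0}, {"x": 0.004, "y": -0.002, "z": 0.005, "yaw": 0}, {"x": 0.006, "y": -0.002, "z": 0.007, "yaw": 0}, {"x": 0.008, "y": -0.003, "z": 0.01, "yaw": 0}, {"x": 0.008, "y": -0.003, "z": 0.01, "yaw": 0}])

```text
clock: 17.6
tcp_pos: [0.6563, -0.2808, 0.1536]
orientation: [0.426, 0.831, -0.04, 0.356]
ft_force: [-3.1, 4.9, -2.9]
grip_width: 0.0001
```

```bash
python3 st.py "(-.15,.09,.125)" "(-.25,.06,.125)"
```

```text
17.6 q [-0.564  0.282  1.877 -0.054  0.25  -1.141] tcp [ 0.6563 -0.2808  0.1536] tilt 42.02 az -33.5
hood tcp [-0.0334  0.0803  0.1536] tip [-0.0229  0.0847  0.141 ] F_hood [-5.77  0.12 -2.92]
tool comps of hood x,y,z:
 [[-0.778 -0.124  0.616]
 [ 0.054  0.963  0.263]
 [-0.626  0.238 -0.743]]
(-.15,.09,.125) shift [ 0.1091  0.0171 -0.065 ]
(-.25,.06,.125) shift [ 0.1853  0.0006 -0.1344]
```

The sash came down with the tool (6 N still on it), so the step to 12 N was the pawl's resistance. I'll go back up and push a little past it.

Request:
jog_arm(steps=[{"x": -0.002, "y": 0.001, "z": -0.002, "yaw": 0}, {"x": -0.004, "y": 0.001, "z": -0.004, "yaw": 0}, {"x": -0.005, "y": 0.002, "z": -0.0065, "yaw": 0}, {"x": -0.005, "y": 0.002, "z": -0.0065, "yaw": 0}])

```text
clock: 18.1
tcp_pos: [0.6558, -0.2803, 0.1617]
orientation: [0.426, 0.831, -0.04, 0.356]
ft_force: [-2.9, 4.4, -12.1]
grip_width: -0.0001
```

Request:
jog_arm(steps=[{"x": -0.001, "y": 0.0004, "z": -0.0012, "yaw": 0}, {"x": -0.001, "y": 0.0004, "z": -0.0012, "yaw": 0}])

```text
clock: 18.35
tcp_pos: [0.6555, -0.2801, 0.1627]
orientation: [0.426, 0.831, -0.039, 0.355]
ft_force: [-2.4, 4.5, -13.5]
grip_width: -0.0002
```

Request:
jog_arm(steps=[{"x": -0.001, "y": 0.0004, "z": -0.0012, "yaw": 0}, {"x": -0.001, "y": 0.0004, "z": -0.0012, "yaw": 0}])

```text
clock: 18.6
tcp_pos: [0.6551, -0.2798, 0.1636]
orientation: [0.426, 0.831, -0.039, 0.355]
ft_force: [-1.6, 4.1, -14.7]
grip_width: 0.0001
```

```bash
python3 st.py
```

```text
18.6 q [-0.564  0.262  1.875 -0.05   0.275 -1.144] tcp [ 0.6551 -0.2798  0.1636] tilt 41.82 az -33.5
hood tcp [-0.035   0.0798  0.1636] tip [-0.0245  0.0843  0.1509] F_hood [ -4.33   0.91 -14.71]
tool comps of hood x,y,z:
 [[-0.78  -0.124  0.613]
 [ 0.053  0.964  0.262]
 [-0.623  0.237 -0.745]]
```

The force slope also fits the rubber stop (2.5 N/mm), so I'll lower further and see whether the force disappears.

Request:
jog_arm(steps=[{"x": 0.001, "y": 0, "z": 0.001, "yaw": 0}, {"x": 0.002, "y": -0.001, "z": 0.003, "yaw": 0}, {"x": 0.004, "y": -0.002, "z": 0.005, "yaw": 0}, {"x": 0.006, "y": -0.002, "z": 0.007, "yaw": 0}, {"x": 0.008, "y": -0.003, "z": 0.009, "yaw": 0}, {"x": 0.01, "y": -0.004, "z": 0.012, "yaw": 0}, {"x": 0.01, "y": -0.004, "z": 0.012, "yaw": 0}])

```text
clock: 19.48
tcp_pos: [0.6578, -0.2814, 0.1522]
orientation: [0.425, 0.83, -0.04, 0.359]
ft_force: [-3.2, 6.0, -2.3]
grip_width: 0.0001
```

```bash
python3 st.py
```

```text
19.48 q [-0.564  0.287  1.877 -0.056  0.239 -1.139] tcp [ 0.6578 -0.2814  0.1522] tilt 42.37 az -33.4
hood tcp [-0.0321  0.0812  0.1522] tip [-0.0216  0.0857  0.1396] F_hood [-6.77  0.68 -2.3 ]
tool comps of hood x,y,z:
 [[-0.775 -0.126  0.62 ]
 [ 0.055  0.963  0.265]
 [-0.63   0.24  -0.739]]
```

Request:
jog_arm(steps=[{"x": 0.003, "y": -0.001, "z": 0.003, "yaw": 0}, {"x": 0.007, "y": -0.002, "z": 0.007, "yaw": 0}, {"x": 0.007, "y": -0.002, "z": 0.007, "yaw": 0}])

```text
clock: 19.85
tcp_pos: [0.661, -0.2831, 0.1477]
orientation: [0.424, 0.828, -0.04, 0.365]
ft_force: [0.5, 0.5, 0.6]
grip_width: 0.0001
```

```bash
python3 st.py
```

```text
19.85 q [-0.563  0.301  1.876 -0.065  0.214 -1.128] tcp [ 0.661  -0.2831  0.1477] tilt 43.04 az -33.4
hood tcp [-0.0289  0.083   0.1477] tip [-0.0182  0.0875  0.1353] F_hood [-0.16  0.69  0.6 ]
tool comps of hood x,y,z:
 [[-0.768 -0.129  0.628]
 [ 0.058  0.962  0.268]
 [-0.638  0.243 -0.731]]
```

The force is zero now, so the sash is held. I back out down and away, then check with a picture.

Request:
jog_arm(steps=[{"x": 0.005, "y": -0.002, "z": 0.006, "yaw": 0}, {"x": 0.01, "y": -0.004, "z": 0.011, "yaw": 0}, {"x": 0.01, "y": -0.004, "z": 0.011, "yaw": 0}, {"x": 0.036, "y": 0, "z": -0.011, "yaw": 0}, {"x": 0.063, "y": 0.005, "z": -0.033, "yaw": 0}, {"x": 0.09, "y": 0.01, "z": -0.055, "yaw": 0}, {"x": 0.117, "y": 0.014, "z": -0.077, "yaw": 0}, {"x": 0.117, "y": 0.014, "z": -0.077, "yaw": 0}])

```text
clock: 20.85
tcp_pos: [0.5826, -0.1645, 0.1321]
orientation: [0.423, 0.829, -0.04, 0.364]
ft_force: [-0.0, -0.4, -0.3]
grip_width: 0.0003
```

```bash
python3 st.py
python3 - <<'E'
from h import *
f=cam('side');save(f,'side4.png');g=cam('top');save(g,'top4.png')
O=np.array([.6077,-.3529,0]);x=np.array([.5505,-.8348,0]);y=np.array([.8348,.5505,0])
for v in(0,.075,.09,.1): # lip right front corner
    P=O-.028*x-.128*y+np.array([0,0,.085+v]);Q=O-.028*x+.128*y+np.array([0,0,.085+v])
    print(v,proj(f,[P,Q]).round(1).tolist(),proj(g,[P,Q]).round(1).tolist())
A=cv2.resize(f["color"][120:280,290:440],(375,400),interpolation=2);B=cv2.resize(g["color"][120:320,260:460],(400,400),interpolation=2)
cv2.imwrite('pics/c4.png',np.hstack([A,B])[...,::-1])
E
```

```text
20.85 q [-0.413  0.128  2.137 -0.713  0.175 -0.379] tcp [ 0.5826 -0.1645  0.1321] tilt 42.97 az -33.3
hood tcp [-0.1711  0.0827  0.1321] tip [-0.1605  0.0873  0.1196] F_hood [ 0.36 -0.24 -0.32]
tool comps of hood x,y,z:
 [[-0.769 -0.131  0.626]
 [ 0.056  0.961  0.269]
 [-0.637  0.242 -0.732]]
0 [[371.1, 248.9], [288.2, 231.4]] [[382.7, 283.7], [319.8, 187.7]]
0.075 [[371.9, 222.6], [287.6, 206.5]] [[386.5, 281.6], [319.2, 179.2]]
0.09 [[372.1, 217.2], [287.4, 201.4]] [[387.3, 281.1], [319.1, 177.4]]
0.1 [[372.2, 213.6], [287.3, 198.0]] [[387.8, 280.8], [319.0, 176.1]]
```

View pics/c4.png

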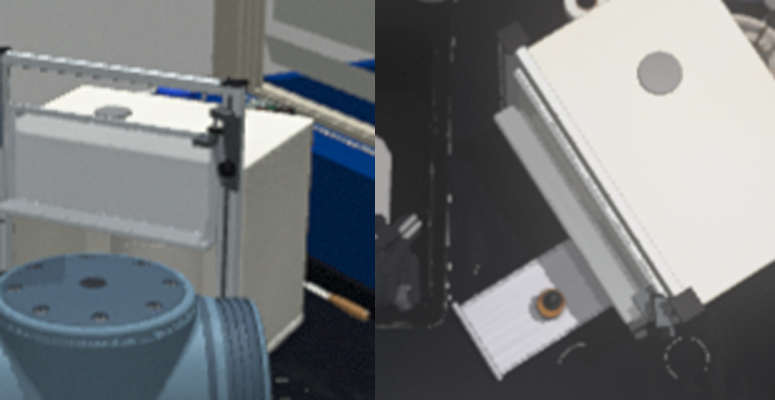

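The side view shows the lip's right end at about (374,216) in full-image pixels. That puts the sash at about 0.09, held above the mark, with the tray still out and the bottle upright. Now I go to the front of the tray.

Request:
jog_arm(steps=[{"x": 0.019, "y": -0.034, "z": -0.014, "yaw": 0}, {"x": 0.037, "y": -0.068, "z": -0.028, "yaw": 0}, {"x": 0.056, "y": -0.102, "z": -0.042, "yaw": 0}, {"x": 0.075, "y": -0.136, "z": -0.055, "yaw": 0}, {"x": 0.075, "y": -0.136, "z": -0.055, "yaw": 0}, {"x": 0.075, "y": -0.136, "z": -0.055, "yaw": 0}])

```text
clock: 21.7
tcp_pos: [0.4353, -0.1706, 0.0949]
orientation: [0.43, 0.825, -0.054, 0.363]
ft_force: [-0.1, -0.3, -0.1]
grip_width: -0.0002
```

```bash
python3 st.py "(-.235,-.055,.035)" "(-.235,-.055,.08)"
```

```text
21.7 q [-0.628 -0.098  2.487  0.056  0.    -1.295] tcp [ 0.4353 -0.1706  0.0949] tilt 43.08 az -36.0
hood tcp [-0.2471 -0.0435  0.0949] tip [-0.2362 -0.0394  0.0825] F_hood [ 0.24 -0.26 -0.1 ]
tool comps of hood x,y,z:
 [[-0.761 -0.11   0.639]
 [ 0.062  0.969  0.24 ]
 [-0.646  0.223 -0.73 ]]
(-.235,-.055,.035) shift [ 0.0288 -0.0258  0.0317]
(-.235,-.055,.08) shift [-0.0002 -0.0158 -0.0011]
```

Request:
jog_arm(steps=[{"x": -0.002, "y": -0.008, "z": 0.018, "yaw": 0}, {"x": -0.003, "y": -0.016, "z": 0.036, "yaw": 0}, {"x": -0.005, "y": -0.024, "z": 0.055, "yaw": 0}, {"x": -0.005, "y": -0.024, "z": 0.055, "yaw": 0}])

```text
clock: 22.2
tcp_pos: [0.4579, -0.2064, 0.0801]
orientation: [0.436, 0.828, -0.061, 0.346]
ft_force: [-0.4, 0.2, 0.5]
grip_width: 0.0001
```

```bash
python3 st.py "(-.195,-.055,.04)" "(-.185,-.055,.04)" "(-.079,-.055,.04)"
```

```text
22.2 q [-0.66   0.036  2.388  0.24   0.    -1.501] tcp [ 0.4579 -0.2064  0.0801] tilt 41.11 az -37.8
hood tcp [-0.2047 -0.0444  0.0801] tip [-0.1942 -0.0408  0.0673] F_hood [-0.36 -0.27  0.5 ]
tool comps of hood x,y,z:
 [[-0.777 -0.089  0.623]
 [ 0.058  0.976  0.212]
 [-0.626  0.2   -0.753]]
(-.195,-.055,.04) shift [ 0.0169 -0.0192  0.017 ]
(-.185,-.055,.04) shift [ 0.0091 -0.0201  0.0232]
(-.079,-.055,.04) shift [-0.0733 -0.0296  0.0892]
```

Request:
jog_arm(steps=[{"x": 0.01, "y": -0.01, "z": 0.011, "yaw": 0}, {"x": 0.02, "y": -0.015, "z": 0.022, "yaw": 0}, {"x": 0.02, "y": -0.015, "z": 0.022, "yaw": 0}])

```text
clock: 22.58
tcp_pos: [0.4532, -0.2093, 0.0666]
orientation: [0.44, 0.832, -0.062, 0.332]
ft_force: [-0.0, -0.8, 0.0]
grip_width: -0.0002
```

Request:
jog_arm(steps=[{"x": 0.01, "y": -0.007, "z": 0.011, "yaw": 0}, {"x": 0.01, "y": -0.007, "z": 0.011, "yaw": 0}])

```text
clock: 22.82
tcp_pos: [0.4506, -0.2101, 0.0596]
orientation: [0.441, 0.834, -0.062, 0.326]
ft_force: [-0.5, 0.5, 0.7]
grip_width: 0.0001
```

```bash
python3 st.py "(-.195,-.055,.04)" "(-.079,-.055,.04)"
```

```text
22.82 q [-6.760e-01  8.900e-02  2.376e+00  3.610e-01  1.000e-03 -1.633e+00] tcp [ 0.4506 -0.2101  0.0596] tilt 38.7 az -38.7
hood tcp [-0.2057 -0.0526  0.0596] tip [-0.1956 -0.0493  0.0463] F_hood [-0.64 -0.12  0.75]
tool comps of hood x,y,z:
 [[-0.8   -0.076  0.595]
 [ 0.05   0.98   0.192]
 [-0.598  0.184 -0.78 ]]
(-.195,-.055,.04) shift [ 0.003  -0.0068  0.0041]
(-.079,-.055,.04) shift [-0.0898 -0.0156  0.0732]
```

Request:
jog_arm(steps=[{"x": 0.004, "y": -0.004, "z": 0.006, "yaw": 0}, {"x": 0.009, "y": -0.008, "z": 0.012, "yaw": 0}, {"x": 0.009, "y": -0.008, "z": 0.012, "yaw": 0}])

```text
clock: 23.2
tcp_pos: [0.4486, -0.2125, 0.0526]
orientation: [0.443, 0.836, -0.063, 0.319]
ft_force: [0.2, -0.2, -0.3]
grip_width: 0.0
```

```bash
python3 st.py "(-.195,-.055,.032)" "(-.079,-.055,.032)"
```

```text
23.2 q [-6.820e-01  1.090e-01  2.370e+00  4.140e-01  1.000e-03 -1.692e+00] tcp [ 0.4486 -0.2125  0.0526] tilt 37.91 az -39.0
hood tcp [-0.2048 -0.0555  0.0526] tip [-0.1949 -0.0523  0.0392] F_hood [ 0.25  0.03 -0.32]
tool comps of hood x,y,z:
 [[-0.807 -0.071  0.586]
 [ 0.048  0.981  0.185]
 [-0.588  0.178 -0.789]]
(-.195,-.055,.032) shift [ 0.0042 -0.0039  0.0051]
(-.079,-.055,.032) shift [-0.0895 -0.0121  0.073 ]
```

Request:
jog_arm(steps=[{"x": -0.001, "y": -0.003, "z": 0.01, "yaw": 0}, {"x": -0.008, "y": -0.004, "z": 0.014, "yaw": 0}, {"x": -0.012, "y": -0.004, "z": 0.017, "yaw": 0}, {"x": -0.016, "y": -0.005, "z": 0.019, "yaw": 0}, {"x": -0.02, "y": -0.005, "z": 0.022, "yaw": 0}, {"x": -0.024, "y": -0.005, "z": 0.025, "yaw": 0}, {"x": -0.029, "y": -0.006, "z": 0.029, "yaw": 0}, {"x": -0.034, "y": -0.006, "z": 0.033, "yaw": 0}])

```text
clock: 24.2
tcp_pos: [0.4729, -0.2515, 0.046]
orientation: [0.443, 0.836, -0.062, 0.318]
ft_force: [-0.7, 1.1, 1.1]
grip_width: 0.0002
```

```bash
python3 st.py "(-.079,-.055,.034)"
```

```text
24.2 q [-0.727  0.2    2.281  1.532  0.028 -2.845] tcp [ 0.4729 -0.2515  0.046 ] tilt 37.86 az -39.0
hood tcp [-0.1588 -0.0567  0.046 ] tip [-0.1489 -0.0536  0.0326] F_hood [-1.33 -0.01  1.07]
tool comps of hood x,y,z:
 [[-0.808 -0.071  0.585]
 [ 0.048  0.981  0.185]
 [-0.588  0.178 -0.789]]
(-.079,-.055,.034) shift [-0.0573 -0.0061  0.0395]
```

Request:
jog_arm(steps=[{"x": -0.005, "y": -0.001, "z": 0.003, "yaw": 0}, {"x": -0.01, "y": -0.001, "z": 0.007, "yaw": 0}, {"x": -0.016, "y": -0.002, "z": 0.011, "yaw": 0}, {"x": -0.022, "y": -0.003, "z": 0.015, "yaw": 0}, {"x": -0.028, "y": -0.003, "z": 0.02, "yaw": 0}, {"x": -0.034, "y": -0.004, "z": 0.024, "yaw": 0}, {"x": -0.04, "y": -0.004, "z": 0.029, "yaw": 0}, {"x": -0.044, "y": -0.004, "z": 0.032, "yaw": 0}])

```text
clock: 25.2
tcp_pos: [0.5029, -0.2974, 0.0456]
orientation: [0.443, 0.836, -0.063, 0.318]
ft_force: [-1.8, 1.4, -0.3]
grip_width: -0.0001
```

```bash
python3 st.py "(-.079,-.055,.034)" "(-.074,-.055,.034)"
python3 - <<'E'
from h import *
f=cam('top');save(f,'top5.png')
B=cv2.resize(f["color"][120:320,260:460],(500,500),interpolation=2)
cv2.imwrite('pics/c5.png',B[...,::-1])
E
```

```text
25.2 q [-0.764  0.281  2.168  0.972  0.061 -2.314] tcp [ 0.5029 -0.2974  0.0456] tilt 37.84 az -39.1
hood tcp [-0.104  -0.057   0.0456] tip [-0.0941 -0.0538  0.0322] F_hood [-2.13 -0.71 -0.33]
tool comps of hood x,y,z:
 [[-0.808 -0.071  0.585]
 [ 0.048  0.982  0.185]
 [-0.587  0.178 -0.79 ]]
(-.079,-.055,.034) shift [-0.0133 -0.0019  0.0072]
(-.074,-.055,.034) shift [-0.0174 -0.0023  0.0101]
```

View pics/c5.png

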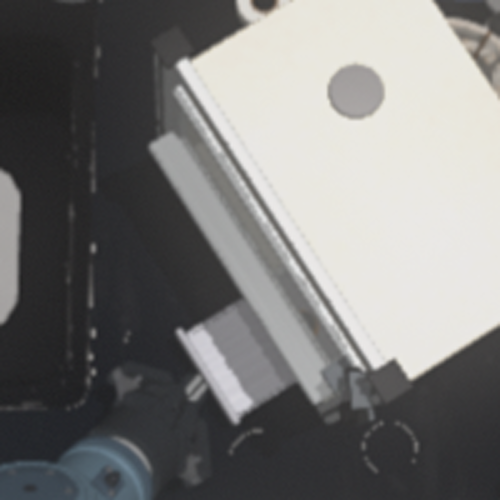

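The tray is nearly in: its plate edge runs from crop (183,330) to (237,420), and the bottle is now under the clear sash. I'll continue gently to the end stop.

Request:
jog_arm(steps=[{"x": -0.003, "y": 0, "z": 0.002, "yaw": 0}, {"x": -0.006, "y": 0, "z": 0.004, "yaw": 0}, {"x": -0.009, "y": -0.001, "z": 0.006, "yaw": 0}, {"x": -0.012, "y": -0.001, "z": 0.008, "yaw": 0}, {"x": -0.013, "y": -0.001, "z": 0.009, "yaw": 0}])

```text
clock: 25.88
tcp_pos: [0.5113, -0.3099, 0.0455]
orientation: [0.443, 0.836, -0.062, 0.318]
ft_force: [-11.3, 10.3, 9.3]
grip_width: 0.0001
```

Request:
jog_arm(steps=[{"x": -0.002, "y": 0, "z": 0.001, "yaw": 0}, {"x": -0.003, "y": 0, "z": 0.002, "yaw": 0}])

```text
clock: 26.12
tcp_pos: [0.5118, -0.3098, 0.0439]
orientation: [0.443, 0.837, -0.06, 0.315]
ft_force: [-20.6, 18.0, 18.4]
grip_width: 0.0001
```

```bash
python3 st.py
```

```text
26.12 q [-0.773  0.307  2.131  0.848  0.079 -2.197] tcp [ 0.5118 -0.3098  0.0439] tilt 37.46 az -38.7
hood tcp [-0.0887 -0.0563  0.0439] tip [-0.0789 -0.0531  0.0304] F_hood [-26.36  -7.29  18.39]
tool comps of hood x,y,z:
 [[-0.812 -0.072  0.579]
 [ 0.046  0.981  0.187]
 [-0.581  0.178 -0.794]]
```

The tool is at the end stop (tip x -0.079, force rising), so I back away.

Request:
jog_arm(steps=[{"x": 0.002, "y": 0, "z": -0.002, "yaw": 0}, {"x": 0.006, "y": 0, "z": -0.005, "yaw": 0}, {"x": 0.016, "y": 0.001, "z": -0.012, "yaw": 0}, {"x": 0.032, "y": 0.003, "z": -0.024, "yaw": 0}, {"x": 0.05, "y": 0.005, "z": -0.04, "yaw": 0}, {"x": 0.07, "y": 0.007, "z": -0.06, "yaw": 0}, {"x": 0.08, "y": 0.007, "z": -0.08, "yaw": 0}, {"x": 0.08, "y": 0.007, "z": -0.1, "yaw": 0}, {"x": 0.08, "y": 0.007, "z": -0.1, "yaw": 0}])

```text
clock: 27.25
tcp_pos: [0.4373, -0.2115, 0.0792]
orientation: [0.443, 0.837, -0.061, 0.316]
ft_force: [0.4, -0.4, 0.3]
grip_width: -0.0001
```

```bash
python3 st.py
python3 - <<'E'
from h import *
f=cam('top');save(f,'top6.png');g=cam('side');save(g,'side6.png')
O=np.array([.6077,-.3529,0]);x=np.array([.5505,-.8348,0]);y=np.array([.8348,.5505,0])
print(((proj(f,[O-.07*x+(s-.055)*y+[0,0,.056] for s in(.05,-.05)])-[260,120])*2).round(1).tolist())
print(proj(g,[O-.028*x-.128*y+[0,0,.175]]))
A=cv2.resize(g["color"][120:280,290:440],(375,400),interpolation=2);B=cv2.resize(f["color"][120:320,260:460],(400,400),interpolation=2)
cv2.imwrite('pics/c6.png',np.hstack([A,B])[...,::-1])
E
```

```text
27.25 q [-0.708 -0.011  2.397  0.189  0.102 -1.487] tcp [ 0.4373 -0.2115  0.0792] tilt 37.59 az -38.7
hood tcp [-0.2119 -0.0644  0.0792] tip [-0.202  -0.0612  0.0658] F_hood [0.6  0.11 0.26]
tool comps of hood x,y,z:
 [[-0.811 -0.073  0.581]
 [ 0.046  0.981  0.187]
 [-0.583  0.178 -0.792]]
[[151.8, 257.3], [200.1, 331.8]]
[[372.09358336 217.17516726]]
```

View pics/c6.png

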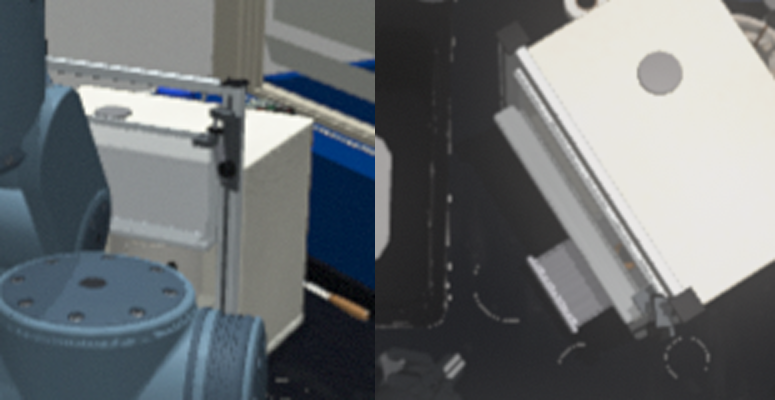

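The plate edge is at right-panel (528,257)–(576,332), and fully home was predicted at (527,257)–(575,332). The sash lip has not moved, and the bottle's teat shows at side-panel (172,265). One check of the bottle, then I hand in.

Run:
```python
from h import *
O=np.array([.6077,-.3529,0]);x=np.array([.5505,-.8348,0]);y=np.array([.8348,.5505,0])
g=cam('side');f=cam('top')
a=onz(g,290+172/2.5,120+265/2.5,.12)-O
b=onz(f,260+253/2,120+265/2,.08)-O
print('side teat',a@x,a@y,'top orange',b@x,b@y,'spot',.035,-.055)
print(r.get_state()['ft_force'],r.job_done())
```

```text
side teat 0.024260943728755483 -0.0667166953084986 top orange 0.01782285347276603 -0.075039988389551 spot 0.035 -0.055
the job is handed in; nothing more can be done
[-0.63648276 -0.35075811 -0.34019518] None
```

The job is handed in at about 27 s on the robot's clock. No verdict comes back, so the results below are my own checks.

- **Sash:** I raised it with closed fingers tilted about 42° under the left half of its lip, until the stop was touched. The first time I lowered, it still pressed on the fingers, so I pushed up again and lowered further until the force fell to zero. The highest wrist force I read was about 15 N, but readings came only at the end of each move. Pictures put the sash at about 0.09, above the 0.075 mark, and it had not moved at the end.
- **Tilting the tool:** The jog has no tilt axis. I got the tilt by asking again and again for poses beyond the arm's reach.
- **Tray:** I pushed it until the force rose at its end stop, reading about 27 N along the push and 33 N in all. Its front plate then lay within about 1 px of the fully-home prediction.
- **Bottle:** The side view puts the teat at hood (0.024, -0.067), consistent with where the bottle started plus the tray's travel, about 16 mm from the spot. A coarse top-view sighting through the clear sash gave (0.018, -0.075), about 26 mm from the spot. The two disagree by about 10 mm, but both are inside the 40 mm limit and consistent with it standing.
- **Other glassware:** The vial showed in its place in the earlier pictures, and no unexpected force showed. I did not measure the beaker, weighing bottle or vial at the end.

The arm was clear of everything at hand-in, with only noise on the force reading.

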